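Hang the ice tongs over the bar and the grease pail on its hook

ROBOT

A 6-joint arm with a two-finger parallel gripper is mounted at the origin on the work surface. World frame = base frame: x ahead of the robot, y to its left, z up, the work surface at z = 0. Lengths are in mm, angles in rad, forces in N, time in s.
With the tool pointing down it reaches from about 350 to 875 mm from the base axis. Payload 4.2 kg.
Tool frame: the origin (TCP) lies at the very end of the fingers, on their centre line; the grasp point (between the pads) lies 19 mm behind it; z points along the fingers, y is the line along which they close (so a half turn about z gives the same grasp; the last joint's range is limited). The gripper opens to 85 mm and grips with 20 to 120 N. Pads are 22 mm wide; open, the fingers measure 114 mm over their backs; the gripper's body (76 mm by 85 mm) begins 54 mm behind the grasp point. The pads swing forward as they close: fully open they stand 13 mm farther back than shut.
Start: joints at [1.551, 0.385, 0.008, 0, -1.194, -0.259], TCP at [171.969, 600.854, 231.312] pointing down, gripper open.
Joint ranges: [-3.14, 3.14], [-1.21, 2.06], [-1.07, 1.41], [-3.16, 2.05], [-2.99, -0.16], [-3.1, 3.1]. Speed limits (rad/s): [2.79, 2.79, 3.14, 3.14, 3.14, 3.14].

INTERFACE

Orientations are given as a unit quaternion [x, y, z, w].
In Python, from bench import monitor, get_image, camera_info, job_done gives the robot as it stands.
- The arm moves only by the tool send_rows, never from a script. Its argument "series" is a list of rows, each a list of 3 entries, a list of its own where there are three numbers: the shift along the tool's x, y, z in mm, then the turn, a rotation vector about the tool's x, y, z in rad, then the finger opening in mm, from 0 to 85.4. A call has 1 to 8 rows; each row shifts and turns the commanded pose from where the row before left it, along the tool's axes as they then stand; what a row does not reach is not made up. A row lasts 1/10 s, in which the tool goes at most 50 mm and 8.59 degrees, less where a joint would pass 70% of its speed; a pose out of reach is approached as far as the arm can. A call with a gripper value outside its range is refused whole. The fingers move at their own pace and stop on an object; the grip force is fixed at half the most. Time passes only in rows, so rows that do not move let the fingers close. It gives the time, the measured TCP pose, the force, the opening and the grip force at its end, in the units of the state.
- monitor.read_state(): the state, without advancing time (a new reading comes with each control period).
- get_image(name): name is "scene" or "top"; returns the picture (420x560x3 uint8, red, green, blue); there is no depth.
- camera_info(name): a dict with "intrinsics" (3x3 intrinsics, pixels), "R" (3x3) and "t" (3): a world point X has camera coordinates R X + t. Camera axes: x right, y down, z forward; pixel columns grow to the right and rows downward; lengths in mm; the calibration is good to about 2 mm. A picture is of the moment at which its call begins. camera_info takes no time and is no camera call.
- job_done(): hands the job in; it is judged then, once.
The state is a dict: "clock": time; "joints": joint angles; "joint_vel": joint speeds; "joint_efforts": joint torques, N m; "position": TCP position; "ee_rot": TCP orientation; "contact_force": force on the tool from outside, world axes, zero at the start; "wrist_torque": the same for the moment, N m; "gripper_width": finger opening in mm; "grasp_force": force on a finger pad.
Only numpy, scipy, OpenCV 4.12 (cv2) and the standard library are available. Lean on these libraries where they do the work, as an engineer would, in place of code of your own. Each camera call takes 0.05 s, during which the arm holds its last target. There are 200 camera calls.

TASK

Tidy the outdoor bar counter: take the steel ice tongs out of the caddy and hang them, bend up, astride the steel bar under the little shelf, one leg on each side of the bar; and hang the grease pail by its bail on the upturned hook of the post. Leave the other things on the counter where they stand, do not lean on the stand or the post, and let go of everything at the end.

Things in the scene. Friction and masses are not known exactly. Their poses are not given: they have to be found in the camera images.
- tongs: Steel ice tongs: rigid upside-down U of 3 mm strip 20 mm wide (y), legs 40 mm apart inside, 46 outside (x), upright in the caddy's pocket. Origin: midway between the leg tips, z up. Legs 84 mm, 45 deg shoulders, flat bend (outside 97 mm high). On it a pull tab 10 (x) by 20 mm (y), 97 to 130 mm high: take it across the 20 mm (y). 120 g; half turn about z = same.
- tongs_bend (a point): Middle of the underside of the tongs' bend, 94 mm above the tongs' origin; it sits on top of the bar when hung.
- caddy: Aluminium utensil caddy, fixed, 66 mm (x) by 119 mm (y), walls 4 mm, 60 mm high, floor 4 mm. Origin on the counter below the middle of the narrow pocket (58 by 34 mm inside) that holds the tongs; caddy from y -21 to +98 mm. Wooden handles up to 96 mm high stand in the other pocket, y 54 to 89 mm.
- stand: Wooden stand, fixed. Steel bar 12 mm thick along y, axis 180 mm above the origin (on the counter), 200 mm free between posts 20 mm square (y +-110, x +30 mm). +x: away from the robot. Shelf above: underside at 450 mm, x -10 to +70, y +-125 mm, so a vertical tool does not fit over the bar: come from -x with the tool leaning 25 to 45 deg (fingers pointing forward and down).
- pail: Aluminium pail, rim 84 mm across, 65 mm high. Rigid 6 mm wire bail over it in its y-z plane: sides at y +-41 mm, level top 48 mm long, wire axis 130 mm high. On its middle a dark wooden grip 14 (x) by 32 mm (y), 132 to 164 mm high: take it across the 32 mm (y). Origin: centre of the underside, z up. 220 g; half turn about z = same.
- bail_mid (a point): Middle of the underside of the bail's level top, 127 mm above the pail's origin; it rests in the hook when hung. The window below it, down to the rim, is 62 mm high and 76 mm wide.
- hookpost: Steel post, fixed, 18 mm thick, 280 mm high, at x +75 mm, with a hook of 8 mm wire towards -x (the robot side). Origin on the counter below the seat. Seat (top of the wire, lowest part) at x -3, z 230 mm; the tip ends at x -28, top z 245 mm; behind, the wire rises 14 mm to the post. The bail passes over the tip from the front, crosswise to the hook.
- shaker: Bystander to be left alone: steel salt shaker, 36 mm across, 88 mm tall; origin at the centre of its underside.
- can: Bystander to be left alone: plain can, 56 mm across, 90 mm tall; origin at the centre of its underside.
- sauce: Bystander to be left alone: tall amber bottle, 60 mm across, 190 mm tall; origin at the centre of its underside.
- mug: Bystander to be left alone: white mug, 76 mm across, 85 mm tall; origin at the centre of its underside.
- cup: Bystander to be left alone: metal cup without handle, 72 mm across, 70 mm tall; origin at the centre of its underside.
- bowl: Bystander to be left alone: white bowl, 100 mm across, 45 mm tall; origin at the centre of its underside.
- turner: Bystander to be left alone: spatula lying flat near the far edge; origin below its middle.

How it is judged (in metres and radians):
At the end, for the whole second after the job is handed in: Tongs astride the bar, underside of bend on it (7 mm in height, 15 mm across), leaning and turned from square under 20 deg. Pail hangs by its bail in the hook (18 mm along, 26 mm sideways, -6/+12 mm high), leaning under 17 deg. Both at rest (30 and 50 mm/s), robot touching nothing (x of tongs_bend in the frame of stand between -0.015 and 0.015 m and y of tongs_bend in the frame of stand between -0.085 and 0.085 m and z of tongs_bend in the frame of stand between 0.181 and 0.193 m and angle between the y axis of tongs and the y axis of stand, either way round below 0.35 rad and angle between tongs's own z axis and vertical below 0.35 rad and contact force between tongs and stand above 0.2 N and linear speed of tongs below 0.03 m/s and x of bail_mid in the frame of hookpost between -0.021 and 0.015 m and y of bail_mid in the frame of hookpost between -0.026 and 0.026 m and z of bail_mid in the frame of hookpost between 0.224 and 0.242 m and angle between pail's own z axis and vertical below 0.3 rad and contact force between pail and hookpost above 0.3 N and linear speed of pail below 0.05 m/s).
It fails at once if A bystander is pushed more than 30 mm away or tipped over by more than about 25 degrees (the spatula: only pushed) (distance of any of shaker, can, sauce, mug, cup, bowl, turner from where it was at the start of the episode above 0.03 m or angle between any of shaker, can, sauce, mug, cup, bowl's own z axis and vertical above 0.45 rad).
It fails at once if The robot itself presses on the stand or the hook post with more than 20 N (contact force between any of the arm, the fingers and stand above 20 N or contact force between any of the arm, the fingers and hookpost above 20 N).
It also fails if it takes over 72 s, if anything falls off the work surface, if the arm or the gripper's body presses on something with over 40 N, if the wrist force passes 120 N, or if a joint passes its speed limit or range.

## Working session

There is one attempt and no reset: what is moved stays moved. The work goes in short steps, Python scripts to look and compute and a tool call to move; the robot and the scene stay as the last step left them, time stands still between calls to the robot, and variables do not carry over. Pictures are saved under pics/ and viewed, at most 10 in all, crops included, and the job is handed in when it is done.

Besides the shell and the picture viewer there is one more tool, called by a JSON object that holds its "api" and its "payload". send_rows: Moves the arm, as the interface text tells. Its arguments: {"type":"object","properties":{"series":{"type":"array"}},"required":["series"]}

```bash
mkdir -p pics; ls
python3 - <<'E'
from bench import monitor,get_image,camera_info
import cv2,json
for n in("scene","top"):
    cv2.imwrite(f"pics/{n}0.png",get_image(n)[:,:,::-1]); c=camera_info(n); print(n,c)
print(monitor.read_state())
E
```

```text
pics
scene {'intrinsics': array([[456.81177805,   0.        , 283.08679031],
       [  0.        , 456.81177805, 208.88484909],
       [  0.        ,   0.        ,   1.        ]]), 'R': array([[ 0.81344628,  0.58137908,  0.01742163],
       [ 0.46096015, -0.62611492, -0.6288846 ],
       [-0.35471241,  0.51959452, -0.77730344]]), 't': array([-515.69741658, -220.17876677, 1591.90895217])}
top {'intrinsics': array([[461.41571817,   0.        , 272.19980561],
       [  0.        , 461.41571817, 208.97421146],
       [  0.        ,   0.        ,   1.        ]]), 'R': array([[ 0.01217357, -0.99981744,  0.01472715],
       [-0.99318799, -0.01379714, -0.11570333],
       [ 0.1158854 , -0.01321831, -0.99317463]]), 't': array([ -15.82629139,  645.89469646, 1283.57416867])}
{'clock': 0.1, 'joints': array([ 1.55058574e+00,  3.85475999e-01,  6.79580707e-03, -3.75005211e-04,
       -1.19398506e+00, -2.58561268e-01]), 'joint_vel': array([ 1.32153352e-04, -3.08751781e-05,  4.59922442e-03,  5.34087499e-04,
        1.50258275e-03, -1.41248118e-03]), 'joint_efforts': array([-4.74427288e-04, -3.93321598e+01,  1.88928634e+01,  4.19788957e+00,
       -2.58364744e-03,  3.25491783e-06]), 'position': array([171.86469779, 600.39027206, 230.3551131 ]), 'ee_rot': array([ 9.90291441e-01, -1.39003448e-01, -6.19457260e-05,  9.48555569e-04]), 'contact_force': array([-0.82638444, -0.11185146,  0.06688638]), 'wrist_torque': array([-0.01995574,  0.03214547, -0.02902235]), 'grasp_force': 0.0, 'gripper_width': 85.46171430004398}
```

View pics/scene0.png

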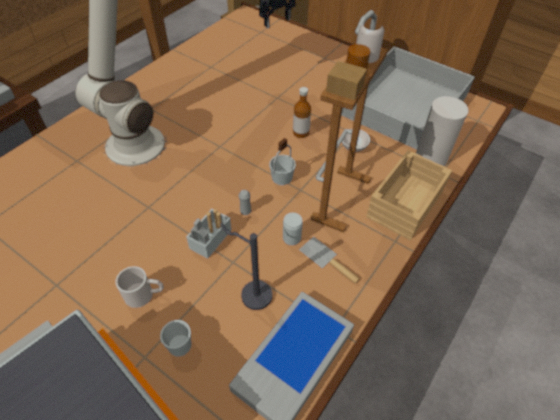

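View pics/top0.png

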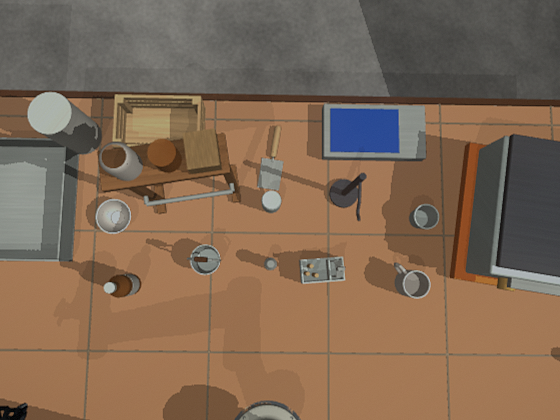

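The views show the pail at top (205,260), the caddy at (322,270) with the tongs in its right-hand pocket, the stand with its bar at (190,196), and the hook post at (345,192). In the scene view the caddy is at (208,232), the pail at (283,168) and the post at (255,270). I'll enlarge both for picking pixels.

Run:
```python
import cv2
a=cv2.imread("pics/scene0.png")[60:320,170:390]; b=cv2.imread("pics/top0.png")
cv2.imwrite("pics/s1.png",cv2.resize(a[:,:],None,fx=2.3,fy=2.3,interpolation=cv2.INTER_CUBIC))
p=[cv2.resize(b[y:y+h,x:x+w],(800,300 ),interpolation=cv2.INTER_CUBIC) for x,y,w,h in((140,165,240,90),(170,225,200,75))]
import numpy as np
cv2.imwrite("pics/t1.png",np.vstack(p))
```

```text
(no output)
```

View pics/s1.png

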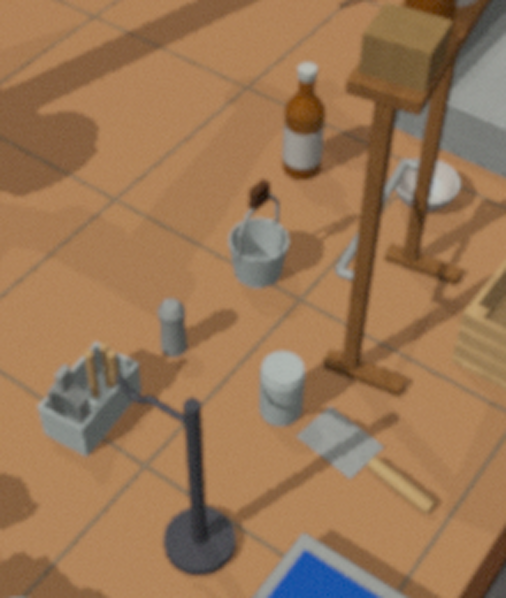

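View pics/t1.png

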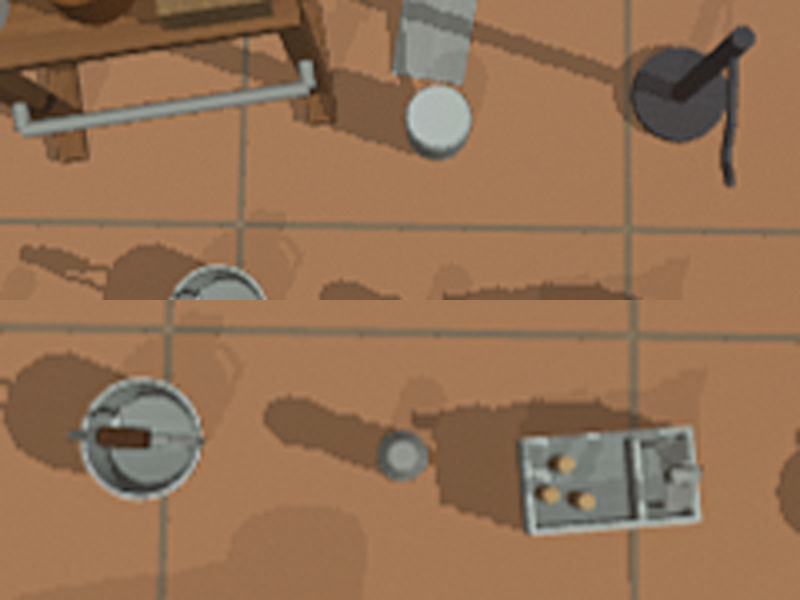

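```bash
cat > h.py <<'E'
import numpy as np,cv2
from bench import camera_info
from scipy.optimize import least_squares
from scipy.spatial.transform import Rotation as Ro
CI={n:camera_info(n) for n in("scene","top")}
def proj(n,X):
    c=CI[n]; p=np.atleast_2d(X)@c["R"].T+c["t"]; p=p@c["intrinsics"].T; return p[:,:2]/p[:,2:]
def loc(p,L): # p=x,y,yaw,z
    c,s=np.cos(p[2]),np.sin(p[2]); L=np.atleast_2d(np.array(L,float)); return np.c_[p[0]+c*L[:,0]-s*L[:,1],p[1]+s*L[:,0]+c*L[:,1],p[3]+L[:,2]]
def fit(obs,g,yaw=True): # obs: (cam,local,pix)
    def f(q):
        r=[(proj(n,loc(q,l))[0]-np.array(px)) for n,l,px in obs]; r=np.ravel(r)
        return np.r_[r,q[3]*.02, (0 if yaw else 100*(q[2]-g[2]))]
    s=least_squares(f,g,x_scale=[100,100,.1,10],loss="soft_l1"); return s.x,np.round(s.fun[:-2].reshape(-1,2),1)
A=lambda u,v:(140+u/3.333,165+v/3.333)
B=lambda u,v:(170+u/4,225+(v-300)/4)
S=lambda u,v:(170+u/2.3,60+v/2.3)
E
cat > m.py <<'E'
from h import *
O={}
O['caddy']=fit([("top",(33,98,60),B(521,437)),("top",(33,-21,60),B(693,427)),("top",(-33,-21,60),B(700,521)),("top",(-33,98,60),B(528,533)),
 ("scene",(-33,-21,60),S(42,405)),("scene",(33,-21,60),S(82,431)),("scene",(-33,98,60),S(110,347)),("scene",(33,98,60),S(138,371))],[450,-100,0,0])
O['tongs']=fit([("top",(0,0,130),B(683,471)),("scene",(0,0,130),S(63,371))],[450,-120,O['caddy'][0][2],0],False)
O['pail']=fit([("top",(0,0,65),B(141,438)),("scene",(0,0,65),S(260,240)),("top",(0,41,65),B(80,436)),("top",(0,-41,65),B(202,440)),("scene",(0,0,164),S(264,183)),
 ("top",(0,16,164),B(97,436)),("top",(0,-16,164),B(150,438))],[480,140,0,0])
O['stand']=fit([("top",(0,108,180),A(20,129)),("top",(0,-108,180),A(310,90)),("scene",(0,-108,180),S(345,271)),("scene",(0,108,180),S(402,166))],[600,200,0,0])
O['hook']=fit([("top",(75,0,280),A(743,38)),("top",(-24,0,245),A(729,183)),("top",(75,0,0),A(680,95)),("scene",(75,0,280),S(192,405)),("scene",(-24,0,245),S(119,383)),("scene",(75,0,8),S(200,540))],[600,-130,0,0])
for nm,h,t,sc in (('shaker',88,B(403,456),S(171,305)),('can',90,A(438,118),S(283,365))):
    O[nm]=fit([("top",(0,0,h),t),("scene",(0,0,h),sc)],[550,0,0,0],False)
for k,v in O.items(): print(k,np.round(v[0],3),v[1].tolist())
import pickle; pickle.dump({k:v[0] for k,v in O.items()},open("o.pkl","wb"))
ims={n:cv2.resize(cv2.imread(f"pics/{n}0.png"),None,fx=4,fy=4,interpolation=cv2.INTER_CUBIC) for n in CI}
def pl(k,L,c):
    for n in CI: cv2.polylines(ims[n],[np.int32(proj(n,loc(O[k][0],L))*4+1.5)],False,c,1)
pl('caddy',[(33,98,60),(33,-21,60),(-33,-21,60),(-33,98,60),(33,98,60)],(0,0,255))
pl('caddy',[(29,17,60),(29,-17,60),(-29,-17,60),(-29,17,60),(29,17,60)],(0,0,255))
for y in(10,-10): pl('tongs',[(-23,y,0),(-23,y,84),(-10,y,97),(-5,y,97),(-5,y,130),(5,y,130),(5,y,97),(10,y,97),(23,y,84),(23,y,0)],(255,0,0))
pl('pail',[(0,41,65),(0,41,110),(0,24,130),(0,-24,130),(0,-41,110),(0,-41,65)],(255,0,0))
for x in(7,-7):pl('pail',[(x,16,132),(x,16,164),(x,-16,164),(x,-16,132)],(0,255,0))
pl('stand',[(30,110,180),(0,110,180),(0,-110,180),(30,-110,180)],(255,0,0))
pl('stand',[(-10,125,450),(-10,-125,450),(70,-125,450),(70,125,450),(-10,125,450)],(0,255,0))
pl('hook',[(75,0,0),(75,0,280)],(0,255,0)); pl('hook',[(75,0,244),(20,0,240),(-3,0,230),(-28,0,245)],(0,255,255))
s,t=ims["scene"],ims["top"]
cr=lambda im,x,y,w,h,W,H: cv2.resize(im[y*4:(y+h)*4,x*4:(x+w)*4],(W,H))
cv2.imwrite("pics/ov.png",np.vstack([np.hstack([cr(t,295,245,57,43,400,300),cr(s,180,200,57,43,400,300)]),np.hstack([cr(t,140,165,110,100,330,300),cr(s,260,80,120,77,470,300)])]))
cv2.imwrite("pics/ov2.png",np.hstack([cr(t,315,165,60,60,400,400),cr(s,210,215,80,100,320,400)]))
E
python3 m.py
```

```text
caddy [ 4.79052e+02 -1.86441e+02  6.00000e-02 -2.71600e+00] [[-0.1, -0.9], [-0.6, -0.4], [-0.8, -0.0], [-0.6, -0.9], [-2.4, 1.7], [-1.2, 1.1], [-5.9, -0.8], [0.1, -1.6]]
tongs [ 4.82793e+02 -1.86643e+02  6.00000e-02  6.90100e+00] [[-0.2, -0.2], [-0.3, 0.0]]
pail [ 5.00406e+02  1.75397e+02 -2.10000e-02  5.40900e+00] [[0.0, -0.2], [-1.7, -0.7], [0.4, -0.2], [-0.3, -0.2], [-2.9, 0.9], [-0.3, -0.2], [-0.9, -0.3]]
stand [ 6.56025e+02  2.07738e+02  1.65000e-01 -1.69200e+00] [[0.8, 0.2], [-2.2, -0.7], [-2.9, 0.4], [0.5, -0.5]]
hook [ 6.24668e+02 -2.14364e+02 -1.60000e-02 -7.03000e-01] [[-0.9, -0.6], [0.1, -1.0], [-1.6, -0.0], [-0.6, 0.6], [-1.1, -1.9], [-0.6, 0.8]]
shaker [491.042  -3.44    0.      1.322] [[-0.4, -0.5], [-0.9, 0.0]]
can [664.676  -2.796   0.      5.758] [[-0.5, -0.7], [-1.0, 0.1]]
```

View pics/ov.png

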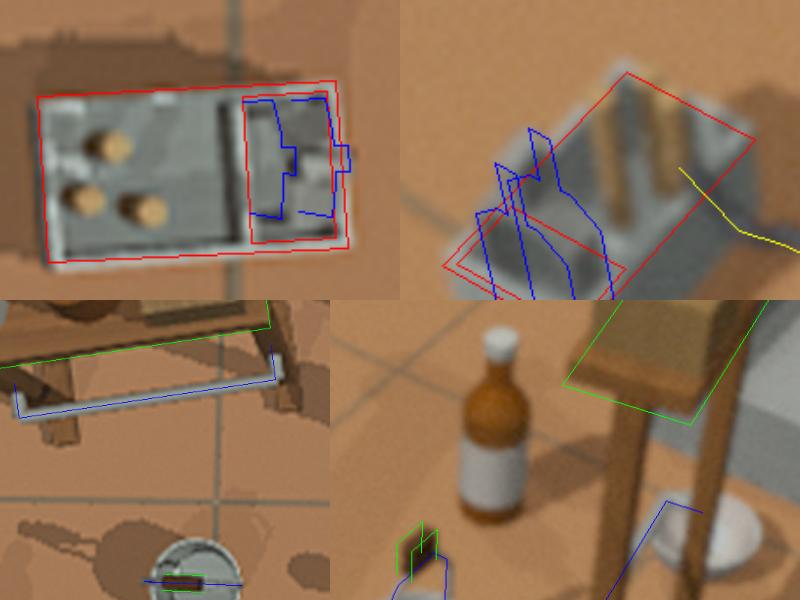

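The fit agrees with the images within a few pixels for the pail, bar and hook. I'll raise and square the tool first.

{"api": "send_rows", "payload": {"series": [[[0,0,-18],[0,0,-0.065],85],[[0,0,-18],[0,0,-0.065],85],[[0,0,-18],[0,0,-0.065],85],[[0,0,-18],[0,0,-0.063],85]]}}

```text
clock: 0.5
position: [171.9, 600.5, 303.3]
ee_rot: [1.0, -0.009, -0.0, 0.001]
contact_force: [-0.1, -0.3, 0.0]
gripper_width: 85.1
grasp_force: 0.0
```

```bash
cat >> h.py <<'E'
def to(pos,yaw=0,tilt=0):
    """delta to a pose in tool axes; yaw: heading of tool x; tilt: fingers lean forward along heading"""
    from bench import monitor
    s=monitor.read_state(); R0=Ro.from_quat(s["ee_rot"])
    R1=Ro.from_euler("z",yaw)*Ro.from_euler("y",-tilt)*Ro.from_euler("x",np.pi)
    print("t",s["clock"],"pos",np.round(s["position"],1),"w",round(s["gripper_width"],1),"gf",round(s["grasp_force"],1),"F",np.round(s["contact_force"],1))
    if pos is None: return
    d=np.array(pos)-s["position"]; print("shift now-axes",np.round(R0.inv().apply(d),1),"target-axes",np.round(R1.inv().apply(d),1),"turn",np.round((R0.inv()*R1).as_rotvec(),3))
E
python3 - <<'E'
from h import *
to((500,175,300),-.02)
s=cv2.imread("pics/scene0.png");t=cv2.imread("pics/top0.png")
cr=lambda im,x,y,w,h: cv2.resize(im[y:y+h,x:x+w],(400,300),interpolation=cv2.INTER_LANCZOS4)
cv2.imwrite("pics/z.png",np.vstack([np.hstack([cr(t,320,250,32,24+8),cr(s,184,205,40,30)]),np.hstack([cr(t,335,165,40,60),cr(s,215,215,60,45)])]))
E
```

```text
t 0.5 pos [171.9 600.5 303.3] w 85.1 gf 0.0 F [-0.1 -0.3  0. ]
shift now-axes [335.8 419.5   3.8] target-axes [336.6 418.9   3.3] turn [0.001 0.    0.002]
```

View pics/z.png

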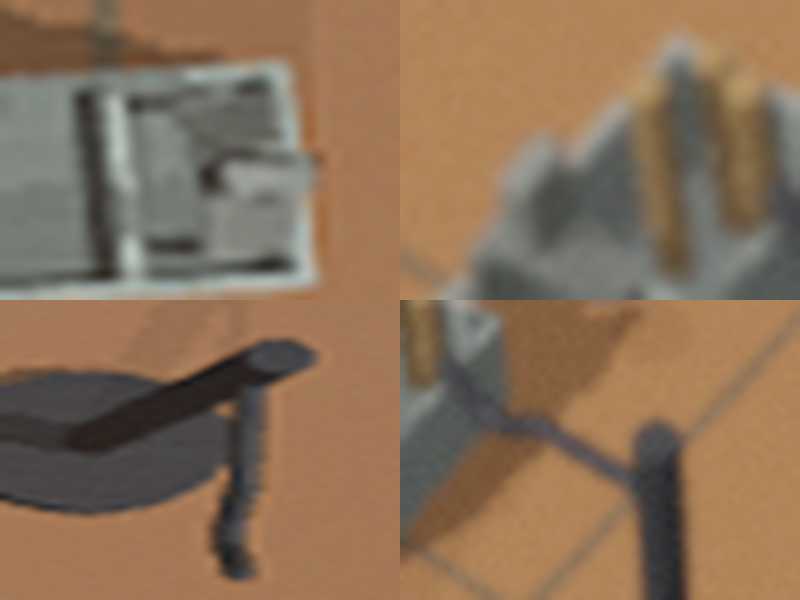

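The zoom shows the tab top at top px (341.3,268.4) and scene px (197.0,220.7), and the hook tip at top px (358.8,220) with its low point at scene px (228.5,232). I'm moving over the pail and refitting at the same time.

{"api": "send_rows", "payload": {"series": [[[42,50,0],[0,0,0],85],[[42,50,0],[0,0,0],85],[[42,50,0],[0,0,0],85],[[42,50,0],[0,0,0],85],[[42,50,0],[0,0,0],85],[[42,50,0],[0,0,0],85],[[42,50,0],[0,0,0],85],[[0,0,0],[0,0,0],85]]}}

```text
clock: 1.3
position: [393.6, 324.0, 303.2]
ee_rot: [1.0, -0.014, -0.0, 0.001]
contact_force: [-0.3, 0.7, 0.1]
gripper_width: 85.0
grasp_force: 0.0
```

```bash
sed -i 's/S(110,347)/S(97,342)/; s/B(683,471)/(341.3,268.2)/; s/S(63,371)/(197.0,220.9)/; s/("scene",(-24,0,245),S(119,383))/("scene",(-27,0,241),(222.4,224.0)),("scene",(-3,0,226),(228.5,232.2))/' m.py; python3 m.py; python3 -c "
from h import *
to((499,175.5,300),-.02)"
```

```text
caddy [ 4.79187e+02 -1.86193e+02  6.90000e-02  1.71700e+00] [[-0.2, -0.6], [-0.6, -0.5], [-0.6, -0.1], [-0.4, -0.6], [-2.6, 0.9], [-1.2, 0.1], [-0.6, 0.3], [-0.1, -2.8]]
tongs [ 4.81929e+02 -1.87492e+02  6.90000e-02  8.87500e+00] [[-0.3, -0.3], [-0.4, 0.0]]
pail [ 5.00406e+02  1.75397e+02 -2.10000e-02  5.40900e+00] [[0.0, -0.2], [-1.7, -0.7], [0.4, -0.2], [-0.3, -0.2], [-2.9, 0.9], [-0.3, -0.2], [-0.9, -0.3]]
stand [ 6.56025e+02  2.07738e+02  1.65000e-01 -1.69200e+00] [[0.8, 0.2], [-2.2, -0.7], [-2.9, 0.4], [0.5, -0.5]]
hook [ 6.24774e+02 -2.12759e+02 -4.50000e-02  2.33000e+00] [[-0.3, -0.8], [-0.6, -1.2], [-1.2, -0.2], [-0.8, -0.1], [-1.9, -0.4], [-0.0, 0.3], [-0.8, 0.4]]
shaker [491.042  -3.44    0.      1.322] [[-0.4, -0.5], [-0.9, 0.0]]
can [664.676  -2.796   0.      5.758] [[-0.5, -0.7], [-1.0, 0.1]]
t 1.3 pos [393.6 324.  303.2] w 85.0 gf 0.0 F [-0.3  0.7  0.1]
shift now-axes [109.4 145.6   3.3] target-axes [108.3 146.4   3.2] turn [ 0.001  0.    -0.007]
```

{"api": "send_rows", "payload": {"series": [[[27,36,0],[0,0,0],75],[[27,36,0],[0,0,-0.005],75],[[27,36,0],[0,0,0],75],[[28,37,0],[0,0,0],75],[[0,0,0],[0,0,0],75],[[0,0,0],[0,0,0],75]]}}

```text
clock: 1.9
position: [497.9, 180.7, 302.6]
ee_rot: [1.0, -0.009, -0.001, 0.0]
contact_force: [0.2, -0.3, 0.4]
gripper_width: 74.8
grasp_force: 0.0
```

```bash
python3 -c "
from h import *
to((500,175.5,139),-.02)"
```

```text
t 1.9 pos [497.9 180.7 302.6] w 74.8 gf 0.0 F [ 0.2 -0.3  0.4]
shift now-axes [  2.4   5.1 163.6] target-axes [  2.2   5.2 163.6] turn [0.    0.001 0.002]
```

{"api": "send_rows", "payload": {"series": [[[2,5,28],[0,0,0],75],[[0,0,30],[0,0,0],75],[[0,0,30],[0,0,0],75],[[0,0,30],[0,0,0],75],[[0,0,25],[0,0,0],75],[[0,0,19],[0,0,0],75],[[0,0,0],[0,0,0],75]]}}

```text
clock: 2.6
position: [497.2, 176.6, 138.5]
ee_rot: [1.0, -0.007, -0.003, 0.002]
contact_force: [0.6, 0.2, 0.8]
gripper_width: 75.0
grasp_force: 0.0
```

{"api": "send_rows", "payload": {"series": [[[0,0,0],[0,0,0],40],[[0,0,0],[0,0,0],25],[[0,0,0],[0,0,0],20],[[0,0,0],[0,0,0],20],[[0,0,0],[0,0,0],20],[[0,0,0],[0,0,0],20],[[0,0,0],[0,0,0],20]]}}

```text
clock: 3.3
position: [501.0, 177.2, 143.0]
ee_rot: [1.0, -0.008, 0.002, -0.001]
contact_force: [-0.2, 2.1, 6.7]
gripper_width: 30.4
grasp_force: 60.7
```

Run:
```python
from h import *
from bench import get_image
to(None)
a=get_image("scene");b=get_image("top")
cv2.imwrite("pics/g1.png",np.hstack([cv2.resize(i[y:y+75,x:x+100],(400,300),interpolation=cv2.INTER_CUBIC) for i,x,y in((a,230,110),(b,150,220))])[:,:,::-1])
```

```text
t 3.3 pos [501.  177.2 143. ] w 30.4 gf 60.7 F [-0.2  2.1  6.7]
```

View pics/g1.png

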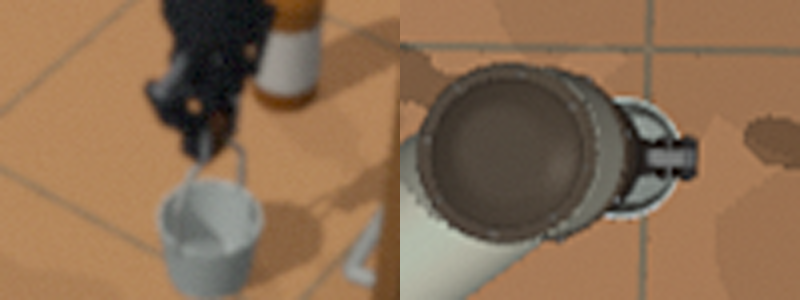

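The pail grip is between the pads at width 30.4, and the bail's window is visible beneath. I'm lifting.

{"api": "send_rows", "payload": {"series": [[[0,0,-15],[0,0,0],20],[[0,0,-28],[0,0,0],20],[[0,0,-28],[0,0,0],20],[[0,0,-28],[0,0,0],20],[[0,0,-28],[0,0,0],20],[[0,0,-28],[0,0,0],20],[[0,0,-10],[0,0,0],20],[[0,0,0],[0,0,0],20]]}}

```text
clock: 4.2
position: [499.7, 176.2, 306.6]
ee_rot: [1.0, -0.008, 0.0, -0.001]
contact_force: [0.6, -0.3, -3.6]
gripper_width: 30.9
grasp_force: 60.0
```

```bash
python3 -c "
from h import *
to((562,-212,302),-.025)"
```

```text
t 4.2 pos [499.7 176.2 306.6] w 30.9 gf 60.0 F [ 0.6 -0.3 -3.6]
shift now-axes [ 68.6 387.2   4.2] target-axes [ 72.  386.6   4.6] turn [-0.001 -0.001  0.009]
```

{"api": "send_rows", "payload": {"series": [[[3,20,0],[0,0,0],20],[[5,30,0],[0,0,0.003],20],[[5,30,0],[0,0,0.003],20],[[5,30,0],[0,0,0.003],20],[[5,30,0],[0,0,0],20],[[5,30,0],[0,0,0],20],[[5,30,0],[0,0,0],20],[[5,30,0],[0,0,0],20]]}}

```text
clock: 5.0
position: [531.4, -55.7, 303.3]
ee_rot: [1.0, -0.013, -0.003, -0.0]
contact_force: [0.5, 0.1, -2.1]
gripper_width: 30.8
grasp_force: 60.1
```

{"api": "send_rows", "payload": {"series": [[[6,30,0],[0,0,0],20],[[6,30,0],[0,0,0],20],[[6,30,0],[0,0,0],20],[[6,30,0],[0,0,0],20],[[6,25,0],[0,0,0],20],[[3,12,0],[0,0,0],20],[[0,0,0],[0,0,0],20],[[0,0,0],[0,0,0],20]]}}

```text
clock: 5.8
position: [561.2, -211.7, 304.7]
ee_rot: [1.0, -0.013, -0.001, -0.001]
contact_force: [0.5, 0.4, -2.7]
gripper_width: 30.2
grasp_force: 60.2
```

Run:
```python
from h import *
from bench import get_image
to((562,-212,302),-.025)
a=get_image("scene");b=get_image("top")
cv2.imwrite("pics/g2.png",np.hstack([cv2.resize(i[y:y+h,x:x+w],(400,400),interpolation=cv2.INTER_CUBIC) for i,x,y,w,h in((a,170,160,120,120),(b,310,160,100,100))])[:,:,::-1])
```

```text
t 5.8 pos [ 561.2 -211.7  304.7] w 30.2 gf 60.2 F [ 0.5  0.4 -2.7]
shift now-axes [0.8 0.2 2.7] target-axes [0.8 0.2 2.7] turn [-0.001  0.003 -0.   ]
```

View pics/g2.png

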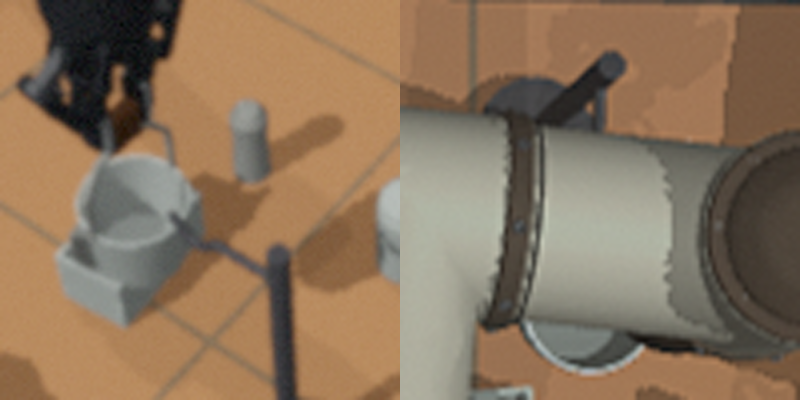

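The pail hangs squarely in front of the hook, with its bail above and before the hook tip. I'm moving forward over the tip.

{"api": "send_rows", "payload": {"series": [[[0,0,10],[0,0,0],20],[[10,0,15],[0,0,0],20],[[15,0,0],[0,0,0],20],[[15,0,0],[0,0,0],20],[[12,0,0],[0,0,0],20],[[8,0,0],[0,0,0],20],[[0,0,0],[0,0,0],20],[[0,0,0],[0,0,0],20]]}}

```text
clock: 6.7
position: [621.5, -213.5, 280.5]
ee_rot: [1.0, -0.012, -0.001, -0.0]
contact_force: [-0.4, 0.3, -2.3]
gripper_width: 30.5
grasp_force: 60.2
```

Run:
```python
from h import *
from bench import get_image
to((621,-212.5,246),-.025)
a=get_image("scene")
for nm,X in(("bail",(621,-212,266)),("tip",loc([624.8,-212.8,-.03,0],[(-26,0,241)])[0]),("seat",(622,-212.7,226))): print(nm,np.round((proj("scene",X)[0]-[200,180])*8))
cv2.imwrite("pics/g3.png",cv2.resize(a[180:255,200:300],(800,600),interpolation=cv2.INTER_CUBIC)[:,:,::-1])
```

```text
t 6.7 pos [ 621.5 -213.5  280.5] w 30.5 gf 60.2 F [-0.4  0.3 -2.3]
shift now-axes [-0.5 -1.  34.5] target-axes [-0.5 -1.  34.5] turn [-0.     0.002  0.   ]
bail [217. 340.]
tip [166. 356.]
seat [229. 425.]
```

View pics/g3.png

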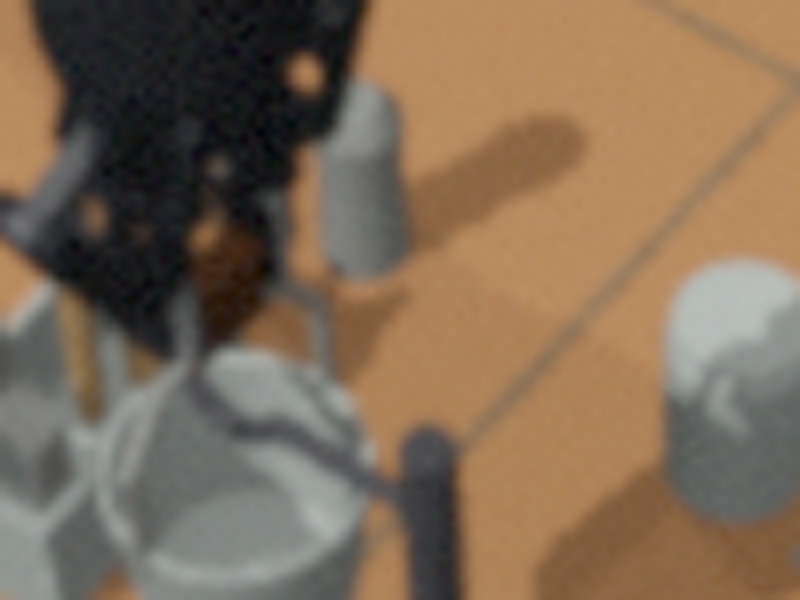

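The bail sits over the hook, with the seat at px (240,430) of the crop and the bail middle at about (227,340), so it is about 4 mm short. I'll move 4 mm forward and lower.

{"api": "send_rows", "payload": {"series": [[[4,0,0],[0,0,0],20],[[0,0,8],[0,0,0],20],[[0,0,8],[0,0,0],20],[[0,0,6],[0,0,0],20],[[0,0,5],[0,0,0],20],[[0,0,3],[0,0,0],20],[[0,0,0],[0,0,0],20]]}}

```text
clock: 7.45
position: [625.6, -213.9, 250.6]
ee_rot: [1.0, -0.012, -0.001, -0.0]
contact_force: [-0.4, 0.4, -3.9]
gripper_width: 31.1
grasp_force: 60.2
```

{"api": "send_rows", "payload": {"series": [[[0,0,2],[0,0,0],20],[[0,0,1],[0,0,0],20],[[0,0,0],[0,0,0],20]]}}

```text
clock: 7.75
position: [625.8, -213.9, 248.3]
ee_rot: [1.0, -0.012, 0.0, -0.0]
contact_force: [0.0, 0.1, -3.4]
gripper_width: 30.9
grasp_force: 60.2
```

{"api": "send_rows", "payload": {"series": [[[0,0,1],[0,0,0],20],[[0,0,1],[0,0,0],20],[[0,0,0],[0,0,0],20],[[0,0,0],[0,0,0],20]]}}

```text
clock: 8.15
position: [625.8, -213.9, 246.3]
ee_rot: [1.0, -0.012, 0.0, 0.0]
contact_force: [-0.1, 0.5, -2.5]
gripper_width: 30.6
grasp_force: 60.2
```

{"api": "send_rows", "payload": {"series": [[[0,0,1.5],[0,0,0],20],[[0,0,1.5],[0,0,0],20],[[0,0,0],[0,0,0],20],[[0,0,0],[0,0,0],20]]}}

```text
clock: 8.55
position: [626.1, -214.0, 245.2]
ee_rot: [1.0, -0.012, 0.001, 0.0]
contact_force: [-2.2, 2.5, 6.1]
gripper_width: 30.9
grasp_force: 61.2
```

{"api": "send_rows", "payload": {"series": [[[0,0,1],[0,0,0],20],[[0,0,0],[0,0,0],20],[[0,0,0],[0,0,0],20]]}}

```text
clock: 8.85
position: [626.1, -214.1, 245.1]
ee_rot: [1.0, -0.012, 0.001, 0.001]
contact_force: [-4.1, 2.7, 7.2]
gripper_width: 30.6
grasp_force: 61.7
```

The bail contacts the seat at the expected height. I'm relieving the load and opening gently.

{"api": "send_rows", "payload": {"series": [[[0,0,-1.5],[0,0,0],20],[[0,0,0],[0,0,0],30],[[0,0,0],[0,0,0],34],[[0,0,0],[0,0,0],38],[[0,0,0],[0,0,0],44],[[0,0,0],[0,0,0],50],[[0,0,0],[0,0,0],60]]}}

```text
clock: 9.55
position: [625.8, -213.9, 243.5]
ee_rot: [1.0, -0.012, -0.0, -0.0]
contact_force: [-0.0, -0.4, -0.3]
gripper_width: 59.8
grasp_force: 0.0
```

{"api": "send_rows", "payload": {"series": [[[0,0,-5],[0,0,0],60],[[0,0,-15],[0,0,0],60],[[0,0,-25],[0,0,0],60],[[0,0,-25],[0,0,0],60],[[-20,0,-10],[0,0,0],60],[[-30,0,0],[0,0,0],60],[[-30,0,0],[0,0,0],60],[[-20,0,0],[0,0,0],60]]}}

```text
clock: 10.35
position: [524.2, -211.4, 324.8]
ee_rot: [1.0, -0.012, 0.001, 0.0]
contact_force: [0.7, -0.7, 0.1]
gripper_width: 60.0
grasp_force: 0.0
```

Run:
```python
from h import *
from bench import get_image
to((482,-187,250),.069)
for yaw in(.069,): pass
b=get_image("scene")
# bright aluminium pixels around the hook: where does the pail hang now
d=cv2.absdiff(b,cv2.imread("pics/scene0.png")[:,:,::-1].copy()).sum(2)
print(proj("scene",[(622,-213,230),(622,-213,103)]))
cv2.imwrite("pics/g4.png",b[:,:,::-1])
import bench; hsv=cv2.cvtColor(b,cv2.COLOR_RGB2HSV); m=((hsv[...,1]<60)&(d>60)).astype(np.uint8); m[:200]=0;m[320:]=0;m[:,:190]=0;m[:,300:]=0
n,l,st,c=cv2.connectedComponentsWithStats(m); print([(s.tolist(),k.round().tolist()) for s,k in zip(st,c) if s[4]>40][1:])
print("grip px pred",proj("scene",(622,-213,251)), [tuple(x) for x in b[215:230:3,228]])
```

```text
t 10.35 pos [ 524.2 -211.4  324.8] w 60.0 gf 0.0 F [ 0.7 -0.7  0.1]
shift now-axes [-42.9 -23.4  74.7] target-axes [-40.4 -27.3  74.8] turn [ 0.    -0.001 -0.094]
[[228.37845819 232.21789683]
 [232.09705055 261.17190372]]
[([289, 226, 8, 10, 53], [292.0, 230.0]), ([214, 235, 36, 38, 996], [232.0, 253.0]), ([283, 237, 11, 8, 47], [288.0, 241.0])]
grip px pred [[227.69718438 226.91330719]] [(np.uint8(126), np.uint8(91), np.uint8(65)), (np.uint8(131), np.uint8(132), np.uint8(128)), (np.uint8(97), np.uint8(78), np.uint8(68)), (np.uint8(81), np.uint8(46), np.uint8(31)), (np.uint8(53), np.uint8(33), np.uint8(17))]
```

The pail now hangs at the hook: its blob is centred at scene px (232,253), as predicted, and the grip is at (228,226). Next is the tongs. I'll turn to their yaw and lean the tool 35°.

Run:
```python
from h import *
to((436,-190,230),.069,.61)
```

```text
t 10.4 pos [ 522.  -211.3  325.5] w 59.7 gf 0.0 F [-2.5  0.6 -0.4]
shift now-axes [-86.5 -19.1  95.5] target-axes [-123.8  -27.2   30. ] turn [ 0.028  0.609 -0.092]
```

{"api": "send_rows", "payload": {"series": [[[-20,0,0],[0,0,-0.047],60],[[-20,0,0],[0,0,-0.047],60],[[-20,0,0],[0,0,0],60],[[-20,0,0],[0,0,0],50],[[0,0,0],[0,0,0],50]]}}

```text
clock: 10.9
position: [444.5, -214.3, 325.0]
ee_rot: [0.999, 0.034, 0.001, 0.0]
contact_force: [0.1, -0.1, 0.2]
gripper_width: 50.4
grasp_force: 0.0
```

Run:
```python
from h import *
to((436,-190,230),.069,.61)
```

```text
t 10.9 pos [ 444.5 -214.3  325. ] w 50.4 gf 0.0 F [ 0.1 -0.1  0.2]
shift now-axes [ -7.  -24.8  95. ] target-axes [-60.  -24.8  74. ] turn [ 0.001  0.608 -0.   ]
```

{"api": "send_rows", "payload": {"series": [[[0,-6,0],[0,0.1,0],45],[[0,-6,0],[0,0.1,0],45],[[0,-6,0],[0,0.1,0],45],[[0,-6,0],[0,0.1,0],45],[[0,0,0],[0,0.1,0],45],[[0,0,0],[0,0.108,0],45],[[0,0,0],[0,0,0],45],[[0,0,0],[0,0,0],45]]}}

```text
clock: 11.7
position: [444.8, -190.5, 324.7]
ee_rot: [0.954, 0.033, 0.299, -0.01]
contact_force: [0.2, -0.8, 0.6]
gripper_width: 45.0
grasp_force: 0.0
```

Run:
```python
from h import *
to((440.5,-189.5,181),.069,.61)
```

```text
t 11.7 pos [ 444.8 -190.5  324.7] w 45.0 gf 0.0 F [ 0.2 -0.8  0.6]
shift now-axes [-85.6  -1.5 115.6] target-axes [-85.8  -1.3 115.4] turn [0.001 0.002 0.001]
```

{"api": "send_rows", "payload": {"series": [[[-17,0,23],[0,0,0],45],[[-17,0,23],[0,0,0],45],[[-17,-1,23],[0,0,0],45],[[-17,0,23],[0,0,0],45],[[-17,0,23],[0,0,0],45],[[0,0,0],[0,0,0],45],[[0,0,0],[0,0,0],45]]}}

```text
clock: 12.4
position: [441.7, -189.9, 181.5]
ee_rot: [0.954, 0.034, 0.299, -0.01]
contact_force: [0.3, 0.2, -0.3]
gripper_width: 44.9
grasp_force: 0.0
```

Run:
```python
from h import *
from bench import get_image
to((492.9,-186.2,104.4),.069,.61)
a=get_image("scene");b=get_image("top")
cv2.imwrite("pics/g5.png",np.hstack([cv2.resize(i[y:y+60,x:x+80],(400,300),interpolation=cv2.INTER_CUBIC) for i,x,y in((a,165,185),(b,295,235))])[:,:,::-1])
```

```text
t 12.4 pos [ 441.7 -189.9  181.5] w 44.9 gf 0.0 F [ 0.3  0.2 -0.3]
shift now-axes [-1.9 -0.2 92.6] target-axes [-2.1 -0.2 92.6] turn [0.    0.003 0.001]
```

{"api": "send_rows", "payload": {"series": [[[-1,0,20],[0,0,0],45],[[-1,0,20],[0,0,0],45],[[0,0,20],[0,0,0],45],[[0,0,18],[0,0,0],45],[[0,0,14],[0,0,0],45],[[0,0,0],[0,0,0],45],[[0,0,0],[0,0,0],45]]}}

```text
clock: 13.2
position: [491.7, -186.2, 105.5]
ee_rot: [0.953, 0.033, 0.3, -0.01]
contact_force: [0.1, -0.3, 0.2]
gripper_width: 45.1
grasp_force: 0.0
```

{"api": "send_rows", "payload": {"series": [[[0,0,0],[0,0,0],36],[[0,0,0],[0,0,0],30],[[0,0,0],[0,0,0],24],[[0,0,0],[0,0,0],18],[[0,0,0],[0,0,0],10],[[0,0,0],[0,0,0],10],[[0,0,0],[0,0,0],10],[[0,0,0],[0,0,0],10]]}}

```text
clock: 14.0
position: [491.3, -186.1, 105.1]
ee_rot: [0.953, 0.033, 0.3, -0.01]
contact_force: [-2.8, -0.0, 6.1]
gripper_width: 19.1
grasp_force: 58.7
```

The tab is gripped at width 19.1. I'm lifting straight up in the world frame.

{"api": "send_rows", "payload": {"series": [[[5.7,0,-8.2],[0,0,0],10],[[11.4,0,-16.4],[0,0,0],10],[[11.4,0,-16.4],[0,0,0],10],[[17.2,0,-24.6],[0,0,0],10],[[17.2,0,-24.6],[0,0,0],10],[[17.2,0,-24.6],[0,0,0],10],[[17.2,0,-24.6],[0,0,0],10],[[17.2,0,-24.6],[0,0,0],10]]}}

```text
clock: 14.8
position: [490.1, -185.6, 304.3]
ee_rot: [0.954, 0.033, 0.298, -0.011]
contact_force: [1.8, -0.2, -1.6]
gripper_width: 19.1
grasp_force: 58.7
```

Run:
```python
from h import *
from bench import get_image
to((560,150,320),.165,.61)
a=get_image("scene");b=get_image("top")
cv2.imwrite("pics/g6.png",np.hstack([a,b])[:,:,::-1])
T=np.array
import pickle
```

```text
t 14.8 pos [ 490.1 -185.6  304.3] w 19.1 gf 58.7 F [ 1.8 -0.2 -1.6]
shift now-axes [  85.1 -330.    40.2] target-axes [ 110.7 -319.6   58.2] turn [ 0.054  0.004 -0.079]
```

{"api": "send_rows", "payload": {"series": [[[2,-15,-4],[0.007,0,-0.01],10],[[2,-25,-4],[0.007,0,-0.01],10],[[0,-30,0],[0.007,0,-0.01],10],[[0,-30,0],[0.007,0,-0.01],10],[[0,-30,0],[0.007,0,-0.01],10],[[0,-30,0],[0.007,0,-0.01],10],[[0,-30,0],[0.006,0,-0.01],10],[[0,-30,0],[0.006,0,-0.009],10]]}}

```text
clock: 15.7
position: [463.2, 33.2, 311.1]
ee_rot: [0.951, 0.079, 0.297, -0.024]
contact_force: [0.2, 0.7, -0.2]
gripper_width: 18.6
grasp_force: 58.7
```

Run:
```python
from h import *
to((588,186,318),.165,.61)
```

```text
t 15.7 pos [463.2  33.2 311.1] w 18.6 gf 58.7 F [ 0.2  0.7 -0.2]
shift now-axes [ 125.9 -130.2   78.5] target-axes [ 125.4 -130.2   79.3] turn [0.001 0.005 0.001]
```

{"api": "send_rows", "payload": {"series": [[[16,-20,7],[0,0,0],10],[[20,-22,13],[0,0,0],10],[[20,-22,13],[0,0,0],10],[[20,-22,13],[0,0,0],10],[[20,-20,13],[0,0,0],10],[[18,-14,12],[0,0,0],10],[[12,-10,8],[0,0,0],10],[[0,0,0],[0,0,0],10]]}}

```text
clock: 16.5
position: [590.5, 186.2, 317.5]
ee_rot: [0.951, 0.079, 0.297, -0.024]
contact_force: [-0.1, -0.3, -1.8]
gripper_width: 18.7
grasp_force: 58.9
```

Run:
```python
from h import *
from bench import get_image
to((666.8,199.3,312),.165,.61)
a=get_image("scene");b=get_image("top")
cv2.imwrite("pics/p6a.png",a[:,:,::-1]);cv2.imwrite("pics/p6b.png",b[:,:,::-1])
from bench import monitor
s=monitor.read_state(); p=s["position"]; c=[p[0]-9.3*np.cos(.165),p[1]-9.3*np.sin(.165),.165,p[2]-101.1]
print("top",np.round(proj("top",loc(c,[(0,0,130),(23,0,0),(-23,0,0)]))),"scene",np.round(proj("scene",loc(c,[(0,0,130),(23,0,0),(-23,0,0),(23,0,84)]))))
def ov(im,n):
    z=cv2.resize(im[:,:,::-1].copy(),None,fx=4,fy=4,interpolation=cv2.INTER_CUBIC)
    cv2.polylines(z,[np.int32(proj(n,loc(c,[(-23,0,0),(-23,0,84),(-10,0,97),(10,0,97),(23,0,84),(23,0,0)]))*4+1.5)],False,(255,0,0),1)
    cv2.polylines(z,[np.int32(proj(n,loc([656,207.7,.165,0],[(0,110,180),(0,-110,180)]))*4+1.5)],False,(0,0,255),1)
    return z
za,zb=ov(a,"scene"),ov(b,"top")
cv2.imwrite("pics/g7.png",np.hstack([cv2.resize(za[320:720,1080:1480],(400,400)),cv2.resize(zb[600:1000,600:1000],(400,400))]))
```

```text
t 16.5 pos [590.5 186.2 317.5] w 18.7 gf 58.9 F [-0.1 -0.3 -1.8]
shift now-axes [60.6 -0.3 48.5] target-axes [60.3 -0.4 48.8] turn [0.001 0.006 0.002]
top [[186. 222.]
 [194. 217.]
 [197. 235.]] scene [[309. 101.]
 [313. 141.]
 [299. 136.]
 [316. 117.]]
```

View pics/g7.png

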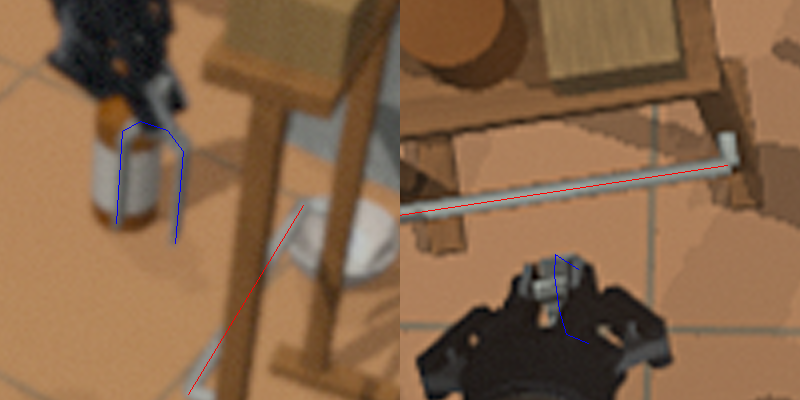

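The overlay shows the held tongs matching the model to about 1 px: the leg tips are at crop px (117,223) and (175,243), and the bar line is on the bar in both views. I'm moving forward over the bar.

{"api": "send_rows", "payload": {"series": [[[8,0,6.5],[0,0,0],10],[[12,0,9.5],[0,0,0],10],[[12,0,9.5],[0,0,0],10],[[12,0,9.5],[0,0,0],10],[[10,0,8],[0,0,0],10],[[6,0,5],[0,0,0],10],[[0,0,0],[0,0,0],10],[[0,0,0],[0,0,0],10]]}}

```text
clock: 17.4
position: [665.2, 197.3, 314.7]
ee_rot: [0.951, 0.079, 0.298, -0.024]
contact_force: [-0.2, -0.7, -0.5]
gripper_width: 18.8
grasp_force: 58.9
```

Run:
```python
from h import *
to((666.8,199.3,203),.165,.61)
```

```text
t 17.4 pos [665.2 197.3 314.7] w 18.8 gf 58.9 F [-0.2 -0.7 -0.5]
shift now-axes [-62.1  -1.8  92.8] target-axes [-62.4  -1.7  92.7] turn [0.001 0.003 0.   ]
```

{"api": "send_rows", "payload": {"series": [[[-5,0,8.5],[0,0,0],10],[[-5.5,0,8.5],[0,0,0],10],[[-5.5,0,8.5],[0,0,0],10],[[-5.5,0,8.5],[0,0,0],10],[[0,0,0],[0,0,0],10]]}}

```text
clock: 17.9
position: [665.6, 196.7, 271.2]
ee_rot: [0.952, 0.079, 0.296, -0.023]
contact_force: [-0.5, -0.2, -3.3]
gripper_width: 19.1
grasp_force: 58.9
```

{"api": "send_rows", "payload": {"series": [[[-6.5,0,9.5],[0,0,0],10],[[-6.5,0,9.5],[0,0,0],10],[[-8,0,12],[0,0,0],10],[[-8,0,12],[0,0,0],10],[[-6,0,8],[0,0,0],10],[[-3,0,4],[0,0,0],10],[[0,0,0],[0,0,0],10]]}}

```text
clock: 18.6
position: [668.1, 198.2, 210.5]
ee_rot: [0.952, 0.078, 0.296, -0.024]
contact_force: [0.6, -0.4, -1.5]
gripper_width: 19.2
grasp_force: 59.3
```

Run:
```python
from h import *
to((666.8,199.3,193),.165,.61)
```

```text
t 18.6 pos [668.1 198.2 210.5] w 19.2 gf 59.3 F [ 0.6 -0.4 -1.5]
shift now-axes [-10.8  -1.3  13.8] target-axes [-10.9  -1.3  13.7] turn [ 0.002  0.007 -0.   ]
```

{"api": "send_rows", "payload": {"series": [[[-3,0,4],[0,0,0],10],[[-2.5,0,3.2],[0,0,0],10],[[-1.8,0,2.2],[0,0,0],10],[[0,0,0],[0,0,0],10],[[0,0,0],[0,0,0],10]]}}

```text
clock: 19.1
position: [668.1, 199.8, 203.8]
ee_rot: [0.953, 0.078, 0.292, -0.022]
contact_force: [-0.1, -0.6, -1.2]
gripper_width: 19.2
grasp_force: 59.3
```

{"api": "send_rows", "payload": {"series": [[[-0.9,0,1.2],[0,0,0],10],[[-0.9,0,1.2],[0,0,0],10],[[0,0,0],[0,0,0],10],[[0,0,0],[0,0,0],10]]}}

```text
clock: 19.5
position: [668.2, 199.7, 201.9]
ee_rot: [0.953, 0.078, 0.291, -0.021]
contact_force: [-0.5, 0.1, -2.3]
gripper_width: 19.1
grasp_force: 59.3
```

Run:
```python
from h import *
from bench import monitor
s=monitor.read_state(); print(np.round(s["joints"],3),np.round(s["joint_efforts"],1))
to((667,199.5,193),.165,.61)
```

```text
[ 0.429  0.289 -0.656  1.246 -0.161  0.109] [  0.  -32.7  17.1   1.1   0.1  -0. ]
t 19.5 pos [668.2 199.7 201.9] w 19.1 gf 59.3 F [-0.5  0.1 -2.3]
shift now-axes [-6.  -0.   6.7] target-axes [-6.1  0.   6.6] turn [0.006 0.018 0.   ]
```

Joint 5 has reached its range end (-0.16). I'll ease the lean by about 6° (the tongs right themselves on release) and lower on from there.

{"api": "send_rows", "payload": {"series": [[[0,0,0],[0,-0.025,0],10],[[0,0,0],[0,-0.025,0],10],[[0,0,0],[0,-0.025,0],10],[[0,0,0],[0,-0.025,0],10],[[0,0,0],[0,0,0],10]]}}

```text
clock: 20.0
position: [671.5, 200.2, 204.8]
ee_rot: [0.965, 0.078, 0.25, -0.017]
contact_force: [-0.2, -0.1, -0.1]
gripper_width: 18.7
grasp_force: 59.3
```

Run:
```python
from h import *
from bench import monitor
s=monitor.read_state(); print(np.round(s["joints"],3),np.round(s["ee_rot"],3))
to((667,199.5,193),.165,.51)
```

```text
[ 0.573  0.322 -0.441  0.548 -0.392  0.694] [ 0.965  0.078  0.25  -0.017]
t 20.0 pos [671.5 200.2 204.8] w 18.7 gf 59.3 F [-0.2 -0.1 -0.1]
shift now-axes [-9.7 -0.1  8.1] target-axes [-9.7 -0.1  8.1] turn [ 0.008  0.004 -0.002]
```

{"api": "send_rows", "payload": {"series": [[[-3,0,2.5],[0,0,0],10],[[-3,0,2.5],[0,0,0],10],[[-1.5,0,1.3],[0,0,0],10],[[0,0,0],[0,0,0],10],[[0,0,0],[0,0,0],10]]}}

```text
clock: 20.5
position: [666.9, 197.6, 194.4]
ee_rot: [0.965, 0.078, 0.249, -0.016]
contact_force: [-0.8, 0.2, -1.6]
gripper_width: 18.9
grasp_force: 59.3
```

{"api": "send_rows", "payload": {"series": [[[-0.6,0,1],[0,0,0],10],[[0,0,0],[0,0,0],10],[[0,0,0],[0,0,0],10]]}}

```text
clock: 20.8
position: [667.0, 198.0, 193.4]
ee_rot: [0.965, 0.078, 0.249, -0.016]
contact_force: [-0.2, 0.1, -0.5]
gripper_width: 18.6
grasp_force: 59.3
```

{"api": "send_rows", "payload": {"series": [[[-0.7,0,1.3],[0,0,0],10],[[0,0,0],[0,0,0],10],[[0,0,0],[0,0,0],10]]}}

```text
clock: 21.1
position: [667.2, 198.2, 192.3]
ee_rot: [0.965, 0.078, 0.249, -0.016]
contact_force: [-0.3, 0.7, -0.2]
gripper_width: 18.9
grasp_force: 59.5
```

{"api": "send_rows", "payload": {"series": [[[-0.7,0,1.3],[0,0,0],10],[[0,0,0],[0,0,0],10],[[0,0,0],[0,0,0],10]]}}

```text
clock: 21.4
position: [667.5, 198.3, 192.1]
ee_rot: [0.965, 0.078, 0.25, -0.017]
contact_force: [-2.8, -0.3, 5.4]
gripper_width: 18.8
grasp_force: 60.1
```

{"api": "send_rows", "payload": {"series": [[[-0.7,0,1.3],[0,0,0],10],[[0,0,0],[0,0,0],10],[[0,0,0],[0,0,0],10]]}}

```text
clock: 21.7
position: [667.9, 198.4, 192.0]
ee_rot: [0.965, 0.078, 0.251, -0.017]
contact_force: [-5.0, -0.6, 10.3]
gripper_width: 19.0
grasp_force: 60.8
```

The bend contacts the bar at the expected height. I'm relieving the load and opening slowly.

{"api": "send_rows", "payload": {"series": [[[1.2,0,-2.2],[0,0,0],15],[[0,0,0],[0,0,0],18],[[0,0,0],[0,0,0],21],[[0,0,0],[0,0,0],24],[[0,0,0],[0,0,0],28],[[0,0,0],[0,0,0],34],[[0,0,0],[0,0,0],42],[[0,0,0],[0,0,0],46]]}}

```text
clock: 22.5
position: [666.9, 198.0, 191.3]
ee_rot: [0.965, 0.078, 0.249, -0.016]
contact_force: [-0.5, 0.4, -0.2]
gripper_width: 45.9
grasp_force: 0.0
```

Run:
```python
from h import *
from bench import get_image,monitor
to(None); print(np.round(monitor.read_state()["joints"],2))
cv2.imwrite("pics/r1.png",get_image("scene")[:,:,::-1])
```

```text
t 22.5 pos [666.9 198.  191.3] w 45.9 gf 0.0 F [-0.5  0.4 -0.2]
[ 0.56  0.33 -0.49  0.61 -0.35  0.64]
```

{"api": "send_rows", "payload": {"series": [[[0,0,-8],[0,0,0],46],[[0,0,-15],[0,0,0],46],[[0,0,-20],[0,0,0],46],[[0,0,-20],[0,0,0],46],[[-10,0,-20],[0,0,0],46],[[-25,0,-10],[0,0,0],46],[[-25,0,-10],[0,0,0],46],[[-25,0,-10],[0,0,0],46]]}}

```text
clock: 23.35
position: [538.4, 177.7, 250.0]
ee_rot: [0.965, 0.078, 0.249, -0.017]
contact_force: [0.6, 0.5, -0.0]
gripper_width: 45.8
grasp_force: 0.0
```

{"api": "send_rows", "payload": {"series": [[[-25,0,0],[0,0,0],46],[[-25,0,-15],[0,0,0],46],[[-20,0,-15],[0,0,0],46],[[0,0,0],[0,0,0],46],[[0,0,0],[0,0,0],46],[[0,0,0],[0,0,0],46],[[0,0,0],[0,0,0],46],[[0,0,0],[0,0,0],46]]}}

```text
clock: 24.15
position: [465.2, 165.9, 241.6]
ee_rot: [0.965, 0.078, 0.249, -0.016]
contact_force: [-0.9, 0.3, 0.5]
gripper_width: 45.8
grasp_force: 0.0
```

Run:
```python
from h import *
from bench import get_image
to(None)
a=get_image("scene");b=get_image("top"); z=get_image("scene")
print("moving px",int((cv2.absdiff(a,z).sum(2)>90).sum()))
c=[657.6,197.8,.165,92]
def ov(im,n):
    q=cv2.resize(im[:,:,::-1].copy(),None,fx=4,fy=4,interpolation=cv2.INTER_CUBIC)
    cv2.polylines(q,[np.int32(proj(n,loc(c,[(-23,0,0),(-23,0,84),(-10,0,97),(10,0,97),(23,0,84),(23,0,0)]))*4+1.5)],False,(255,0,0),1)
    return q
za,zb=ov(a,"scene"),ov(b,"top")
cr=lambda q,x,y,w,h:cv2.resize(q[y*4:(y+h)*4,x*4:(x+w)*4],(400,300))
cv2.imwrite("pics/fin.png",np.vstack([np.hstack([cr(za,290,110,80,60),cr(zb,150,165,80,60)]),np.hstack([cr(za,200,210,80,60),cr(zb,300,160,100,75)])]))
```

```text
t 24.15 pos [465.2 165.9 241.6] w 45.8 gf 0.0 F [-0.9  0.3  0.5]
moving px 0
```

My ten views are used up, so I'll check numerically: compare the silhouette of what changed since the start with the expected hung poses.

```bash
cat > chk.py <<'E'
from h import *
from bench import get_image
im={n:get_image(n) for n in CI}
D={n:(cv2.absdiff(im[n],cv2.imread(f"pics/{n}0.png")[:,:,::-1].copy()).astype(int).sum(2)>55) for n in CI}
def sil(n,pts_list,pose,lean=0):
    m=np.zeros((420,560),np.uint8)
    for P in pts_list:
        P=np.array(P,float); q=P-[0,0,94]; q=np.c_[q[:,0]*np.cos(lean)+q[:,2]*np.sin(lean),q[:,1],-q[:,0]*np.sin(lean)+q[:,2]*np.cos(lean)+94]
        cv2.fillConvexPoly(m,cv2.convexHull(np.int32(np.round(proj(n,loc(pose,q))*8))),1,shift=3)
    return m>0
b=lambda x0,x1,z0,z1:[(x,y,z) for x in(x0,x1) for y in(-10,10) for z in(z0,z1)]
T=[b(-23,-20,0,84),b(20,23,0,84),b(-15,15,90,97),b(-5,5,97,130)]
box=lambda n,m:(slice(max(0,np.where(m.any(1))[0][0]-8),np.where(m.any(1))[0][-1]+9),slice(np.where(m.any(0))[0][0]-8,np.where(m.any(0))[0][-1]+9))
for n in CI:
    w=box(n,sil(n,T,[657,198,.165,92])); res=[]
    for dx in range(-18,19,3):
      for dz in(-80,-40,-15,-8,-4,0,4,8):
        for le in(-.3,-.15,0,.15,.3):
          m=sil(n,T,[657.6+dx,197.8,.165,92+dz],le)[w]; d=D[n][w]; res.append((round((m&d).sum()/max(1,(m|d).sum()),3),dx,dz,le,int(m.sum()),int(d.sum())))
    res.sort(reverse=True); print(n,res[:6])
    for r in D[n][w][::1][:45]: print(''.join('.#'[int(v)] for v in r))
E
python3 chk.py
```

```text
scene [(np.float64(0.317), -9, 8, -0.15, 358, 199), (np.float64(0.308), -9, 4, -0.15, 362, 199), (np.float64(0.292), -6, 8, -0.15, 367, 199), (np.float64(0.292), -9, 0, -0.15, 358, 199), (np.float64(0.29), -6, 4, -0.15, 362, 199), (np.float64(0.28), -6, 0, -0.15, 358, 199)]
............................#........
...........................#.........
.....................................
.....................................
.....................................
.....................................
.....................................
.....................................
................#....................
...............##....................
..............###....................
...............##....................
..............##.....................
..............##.....................
.....................................
.....................................
.....................................
.....................................
..............#......................
..........######.....................
........########.....................
.......########.........##.
[... 1826 characters left out ...]
..######............
.............########............
.............########............
.............########............
..............########...........
..............########...........
..............###########........
...............###########.......
................########.........
.................................
.................................
.................................
.................................
.................................
.................................
.................................
.................................
.................................
.................................
.................................
.................................
```

```bash
cat >> chk.py <<'E'
print("----")
G={n:D[n]&(cv2.cvtColor(im[n],cv2.COLOR_RGB2HSV)[...,1]<75) for n in CI}
W={n:box(n,sil(n,T,[657,198,.165,92])) for n in CI}
bar={n:np.int32(proj(n,loc([656,207.7,.165,0],[(0,100,180),(0,-100,180)]))) for n in CI}
post={"scene":sil("scene",[[(x,y,z) for x in(20,40) for y in(-120,-100) for z in(0,450)]],[656,207.7,.165,0]),"top":np.zeros((420,560),bool)}
def score(dx,dy,dz,yw,le):
    a=u=0
    for n in CI:
        m=(sil(n,T,[657.6+dx,197.8+dy,yw,92+dz],le)&~post[n])[W[n]]; k=G[n][W[n]]; a+=(m&k).sum();u+=(m|k).sum()
    return a/u
import itertools
r=sorted(((round(score(*p),3),p) for p in itertools.product((-12,-8,-4,0,4,8),(-8,-4,0,4),(-4,0,4),(0,.1,.165,.25),(-.3,-.2,-.1,0,.1,.2))),reverse=True)
print(r[:8]); print(max(q for q in r if q[1][4]==0),max(q for q in r if q[1][4]==.1),max(q for q in r if q[1][4]==-.3))
for n in CI:
    m=sil(n,T,[657.6+r[0][1][0],197.8+r[0][1][1],r[0][1][3],92+r[0][1][2]],r[0][1][4])
    for x,y in zip(G[n][W[n]],m[W[n]]): print(''.join('.o#X'[int(i)*2+int(j)] for i,j in zip(x,y)))
E
python3 chk.py | sed -n '/----/,$p'
```

```text
----
[(np.float64(0.561), (0, -4, 4, 0.25, -0.1)), (np.float64(0.538), (0, -4, 0, 0.25, -0.1)), (np.float64(0.526), (0, -4, 4, 0.165, -0.1)), (np.float64(0.525), (0, -4, 0, 0.165, -0.1)), (np.float64(0.524), (0, 0, -4, 0.25, -0.1)), (np.float64(0.52), (0, 0, 0, 0.25, -0.1)), (np.float64(0.52), (0, 0, 0, 0.165, -0.1)), (np.float64(0.52), (0, -4, 4, 0.1, -0.1))]
(np.float64(0.472), (0, -4, 0, 0.25, 0)) (np.float64(0.429), (4, -4, 4, 0.25, 0.1)) (np.float64(0.424), (-8, -4, -4, 0.25, -0.3))
.....................................
.....................................
.....................................
.....................................
.....................................
.....................................
.....................................
.....................................
...................oooo..............
..................ooooo..............
..................ooooo..............
.................oooooo..............
................ooooooo..............
................ooooooo..............
................ooooooo..............
................ooooooo..............
[... 2180 characters left out ...]
ooXXXXXXo...........
............oXXXXXXXXo...........
............oXXXXXXXXo...........
.............XXXXXXX#............
.............oXX#####Xo..........
..............###XXXXXooooo......
..............XXXXXXXXXXooo......
..............oXXXXXXXXXXX.......
................#XXXXX...........
.................................
.................................
.................................
.................................
.................................
.................................
.................................
.................................
.................................
.................................
.................................
.................................
```

The tongs show both legs astride the bar at the expected height, leaning about 0.1 rad at most, and nothing is moving. The pail check was already consistent, so I'm handing in.

```bash
python3 -c "
from bench import job_done
print(job_done())"
```

```text
the job is handed in; nothing more can be done
None
```

I hung the pail on the hook and the tongs astride the bar, let go of both, and handed the job in at about 24 s; no verdict came back, and the final check was numerical because my ten views were used up.

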